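# Tare the scale that carries the empty tub

### The job

Someone has stood the empty white tub on one of the two bench scales and is about to weigh crushed clay into it: tare that scale. With the fingertips press its large oblong tare key, at the right-hand end of its row of keys as you face it, gently all the way down, keep it down for about a second, then let it come up and draw the hand clear. Touch none of its other keys nor its pan, do not shift or lift the tub, and leave the other scale with its lidded jar and everything else on the bench alone.

Things in the scene. Friction and masses are not known exactly. Their poses are not given: they have to be found in the camera images.
- scale_tub: Bench scale fixed on the bench, 270 mm deep (x), 230 wide (y), case top 40 mm high; origin: centre of its underside. Its -x side, with a row of four dark keys and a display, faces the robot (yaw within 0.3 rad), the steel pan lies behind. This one, left or right, has the empty tub on it. Keys at x -108, y 80 (round), 32, -14 (small square), -74 mm (tare); tops 46.5 mm above the bench.
- tare_tub: Tare key of the scale with the tub: the large oblong one, 18 mm (x) by 32 mm (y), at the right-hand end of the row as the robot faces the scale. Origin: centre of its top face, z up; it moves down with the key and at rest stands 6.5 mm above the case. Nearest other key's edge: 52 mm from its centre; the pan's edge is 65 mm behind its centre and 7.5 mm above its top.
- tare_tub_travel (a joint): how far that tare key is pressed, m: 0 = up, 0.004 = fully down against its stop (0.003 or more counts as down). A spring key: it begins to move at 1.5 N, is fully down at 5 N and springs back up when let go. Press slowly: the stop is hard, and above 25 N the key is being forced.
- power_tub: round power key of the scale with the tub, 17 mm across, left-hand end of the row; origin: centre of its top
- unit_tub: small square key, 15 mm, of the scale with the tub, second from the left; origin: centre of its top
- mode_tub: small square key, 15 mm, of the scale with the tub, third from the left, next to the tare key; origin: centre of its top
- pan_tub: steel pan of the scale with the tub, 172 mm (x) by 218 mm (y); origin: centre of its top face, 54 mm above the bench, 43 mm behind the scale's origin
- tub: the empty white plastic tub standing on the pan: fluted, open, 122 mm across the rim, 71 mm high, light (about 80 g); origin: centre of its underside
- scale_jar: Bench scale fixed on the bench, 270 mm deep (x), 230 wide (y), case top 40 mm high; origin: centre of its underside. Its -x side, with a row of four dark keys and a display, faces the robot (yaw within 0.3 rad), the steel pan lies behind. This is the other scale, of the same make with the same keys, with the lidded jar on its pan: in use, to be left alone.
- jar: white lidded jar with a paper label standing on the pan of the other scale, 92 mm across, 88 mm high; origin: centre of its underside
- spare_tub: a second, identical empty white tub, standing on the bench at the left, not on a scale; origin at the centre of its underside
- oxide_jar: small brown lidded jar, 38 mm across, 52 mm high, standing between the two scales; origin at the centre of its underside
- brush: flat brush with a wooden handle, 210 mm long, 42 mm wide, 20 mm high, lying on the bench at the right; origin at its middle, x axis from handle to bristles
- bowl: biscuit-fired orange-brown clay bowl, 130 mm across, 50 mm high, on the bench at the right; origin at the centre of its underside
- rib: potter's wooden rib, a flat rounded oblong 106 x 36 x 7 mm, lying on the bench in front of the left scale; origin at the centre of its underside, long side along its y axis
- loop_tool: trimming tool with a round wooden handle and a wire loop, 175 mm long, 14 mm high, lying on the bench in front of the right scale; origin near its middle, x axis from handle to loop
- scraper: steel scraper with a wooden handle, 172 mm long, 60 mm wide, 20 mm high, lying on the bench at the left; origin near its middle, x axis from handle to blade

How it is judged:
By the outcome, as a careful person would: the job done as asked, in the order asked, and still so for the second after the job is handed in, with the robot touching nothing.
It also fails if it takes over 32 s, if anything falls off the work surface, if the arm or the gripper's body presses on something with over 40 N, if the wrist force passes 120 N, or if a joint passes its speed limit or range.

### The arm

A 7-joint arm with a two-finger parallel gripper is mounted at the origin on the work surface. World frame = base frame: x ahead of the robot, y to its left, z up, the work surface at z = 0. Lengths are in m, angles in degrees, forces in N, time in s.
With the tool pointing down it reaches from about 0.4 to 0.75 m from the base axis. Payload 19.5 kg.
Tool frame: the origin (TCP) lies at the very end of the fingers, on their centre line; the grasp point (between the pads) lies 19 mm behind it; z points along the fingers, y is the line along which they close (so a half turn about z gives the same grasp; the last joint's range is limited). The gripper opens to 85 mm and grips with 20 to 120 N. Pads are 22 mm wide; open, the fingers measure 114 mm over their backs; the gripper's body (76 mm by 85 mm) begins 54 mm behind the grasp point. The pads swing forward as they close: fully open they stand 13 mm farther back than shut.
Start: joints at [-77.676, 40.479, -1.581, 85.061, 1.261, 54.483, -4.326], TCP at [0.146, 0.556, 0.231] pointing down, gripper open.
Joint ranges: [-155.06, 155.06], [-18.47, 123.98], [-90, 86.84], [0, 140.48], [-83.41, 263.41], [0, 116], [-161.91, 161.91]. Speed limits (degrees/s): [108.29, 108.29, 147.25, 147.25, 172.46, 172.46, 172.46].

### API

Orientations are given as [roll, pitch, yaw] about the fixed x, y, z axes, in that order (R = Rz(yaw) Ry(pitch) Rx(roll)).
In Python, from station import env gives the robot as it stands.
- The arm moves only by the tool servo_tool, never from a script. Its argument "steps" is a list of rows, each a list of 3 entries, a list of its own where there are three numbers: the turn, a rotation vector about the tool's x, y, z in units of 90 degrees (1.0 is 90 degrees), then the shift along the tool's x, y, z in units of 0.5 m (1.0 is 0.5 m), then the closure, from 0 (fully open) to 1 (shut). In form: [[[ax, ay, az], [tx, ty, tz], gripper], ...]. A call has exactly 10 rows; each row is the pose to reach, as a shift and turn from the pose commanded when the call began, along the tool's axes at that moment; what a row does not reach only later rows make up. A row lasts 1/8 s, in which the tool goes at most 62.5 mm and 10.7 degrees, less where a joint would pass 70% of its speed; a pose out of reach is approached as far as the arm can. A call with a number of a shift or a turn outside -1 to 1 is refused whole. A call with a gripper value outside its range is refused whole. The fingers move at their own pace and stop on an object; "force" is the grip in N (left out, the last holds). Time passes only in rows, so rows that repeat a pose let the fingers close, or fill a call up. It gives the time, the measured TCP pose, the force, the opening and the grip force at its end, in the units of the state.
- env.read_state(): the state, without advancing time (a new reading comes with each control period).
- env.read_camera(name): name is "side" or "top"; returns (picture, depth): 480x640x3 uint8, red, green, blue; 480x640 float32, m along the optical axis (not along the pixel's ray), 0 where there is no reading.
- env.camera_info(name): a dict with "fx", "fy", "cx", "cy" (pixels), "eye" and "attitude" of the camera in the world. Camera axes: x right, y down, z forward; pixel columns grow to the right and rows downward; lengths in m; the calibration is good to about 2 mm. A picture is of the moment at which its call begins. camera_info takes no time and is no camera call.
- env.job_done(): hands the job in; it is judged then, once.
The state is a dict: "time_s": time; "q": joint angles; "qvel": joint speeds; "joint_efforts": joint torques, N m; "tool_pos": TCP position; "eef_rot": TCP orientation; "ft_force": force on the tool from outside, world axes, zero at the start; "moment": the same for the moment, N m; "gripper_width": opening from 0.0 (shut) to 1.0 (fully open); "gripper_force": force on a finger pad.
Only numpy, scipy, OpenCV 4.12 (cv2) and the standard library are available. Lean on these libraries where they do the work, as an engineer would, in place of code of your own. Each camera call takes 0.05 s, during which the arm holds its last target. There are 200 camera calls.

## Working session

There is one attempt and no reset: what is moved stays moved. The work goes in short steps, Python scripts to look and compute and a tool call to move; the robot and the scene stay as the last step left them, time stands still between calls to the robot, and variables do not carry over. Pictures are saved under pics/ and viewed, at most 10 in all, crops included, and the job is handed in when it is done.

Besides the shell and the picture viewer there is one more tool, called after "Emit:" by a JSON object that holds its "method" and its "body", one argument or row to a line. servo_tool: Moves the arm, as the interface text tells. Its arguments: {"type":"object","properties":{"steps":{"type":"array","items":{"type":"array"}},"force":{"type":"number"}},"required":["steps"]}

```bash
mkdir -p pics
python3 - <<'E'
from station import env
import cv2,numpy as np
for n in("top","side"):
    p,d=env.read_camera(n); cv2.imwrite(f"pics/{n}0.png",p[:,:,::-1]); np.savez(f"{n}0.npz",p=p,d=d); print(n,env.camera_info(n))
s=env.read_state();print(s)
E
```

```text
top {'fx': 445.6460972999941, 'fy': 445.6460972999941, 'cx': 318.8601647608594, 'cy': 235.69549785192496, 'eye': array([ 0.44273278, -0.0041204 ,  1.24631425]), 'attitude': array([-175.5665172 ,   -0.84651082,  -88.77100071])}
side {'fx': 484.845275131773, 'fy': 484.845275131773, 'cx': 318.1874319744516, 'cy': 238.66373469298478, 'eye': array([ 0.3087672 , -1.01302441,  0.90626917]), 'attitude': array([-129.6750091 ,   -0.2448896 ,  -13.08167105])}
{'time_s': 0.1, 'q': array([-77.67625367,  40.50990874,  -1.58099231,  85.08085361,
         1.26093608,  54.48074793,  -4.3266802 ]), 'qvel': array([-0.03333085, -0.13473218,  0.08399766, -0.05132704, -0.01691699,
        0.04252096,  0.04720726]), 'joint_efforts': array([ 1.70603325e-03, -8.84275532e+01,  1.23660062e+00, -2.36455214e+01,
        1.70786778e-02,  4.96182780e-03,  6.70040049e-05]), 'tool_pos': array([0.14599205, 0.55592774, 0.2308825 ]), 'eef_rot': array([-1.79945901e+02,  2.76491423e-03,  1.65285345e+02]), 'ft_force': array([-0.208523  ,  0.7425208 , -0.17469273]), 'moment': array([ 0.03848536,  0.01097344, -0.00730057]), 'gripper_force': 0.0, 'gripper_width': 1.0037529854069123}
```

View pics/top0.png

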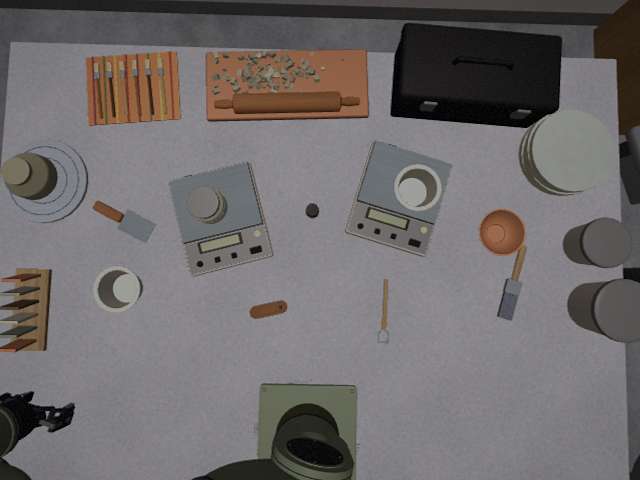

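View pics/side0.png

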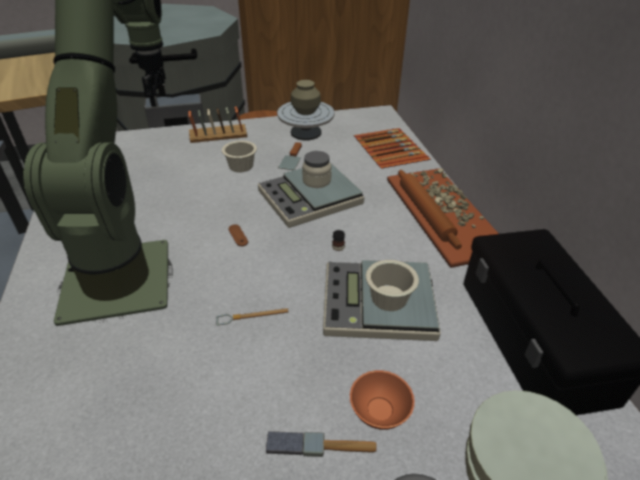

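The open tub is on the right-hand scale. Its four dark keys run from about (361,226) to (414,243) in the top view, with the tare key at about (414,243). In the side view the tare key is at about (335,314).

```bash
cat > h.py <<'E'
import numpy as np
from scipy.spatial.transform import Rotation as R
def rot(a): return R.from_euler('xyz',a,degrees=True).as_matrix()
def cast(ci,u,v,z):
    d=rot(ci['attitude'])@np.array([(u-ci['cx'])/ci['fx'],(v-ci['cy'])/ci['fy'],1]); e=ci['eye']
    return e+d*(z-e[2])/d[2]
E
python3 - <<'E'
from station import env
import cv2,numpy as np
from h import *
for n,(x0,x1,y0,y1) in {"top":(340,440,205,262),"side":(322,345,255,330)}.items():
    p=np.load(n+"0.npz")['p'];ci=env.camera_info(n)
    c=p[y0:y1,x0:x1]
    m=(c.max(2)<62).astype(np.uint8)
    k,l,st,ce=cv2.connectedComponentsWithStats(m)
    for i in range(1,k):
        if st[i,4]>5: print(n,st[i],ce[i]+[x0,y0],cast(ci,*(ce[i]+[x0,y0]),.0465).round(4))
    cv2.imwrite(f"pics/{n}c.png",cv2.resize(c[:,:,::-1],None,fx=6,fy=6,interpolation=0))
E
```

```text
top [32  0 62 19 75] [401.98666667 213.94666667] [ 0.6005 -0.2445  0.0465]
top [26  2 44 23 95] [386.44210526 220.42105263] [ 0.5818 -0.2023  0.0465]
top [37  5  9  3  9] [381. 211.] [ 0.6073 -0.1873  0.0465]
top [50  9 15  5 15] [397.         215.93333333] [ 0.5948 -0.231   0.0465]
top [18 18  5  6 24] [360.         225.70833333] [ 0.5658 -0.1307  0.0465]
top [34 24  6  5 25] [376.8  230.96] [ 0.5525 -0.1765  0.0465]
top [50 28  6  6 27] [392.77777778 235.74074074] [ 0.5405 -0.2199  0.0465]
top [68 34 13  9 74] [414.05405405 242.51351351] [ 0.5234 -0.2778  0.0465]
side [11 12  7  5 28] [336.10714286 269.03571429] [ 0.5643 -0.1342  0.0465]
side [11 25  6  5 29] [335.5862069  282.06896552] [ 0.5509 -0.1799  0.0465]
side [11 38  6  6 32] [335.34375 295.375  ] [ 0.5387 -0.2241  0.0465]
side [ 9 54  8 11 85] [334.45882353 314.05882353] [ 0.5215 -0.2818  0.0465]
```

View pics/topc.png

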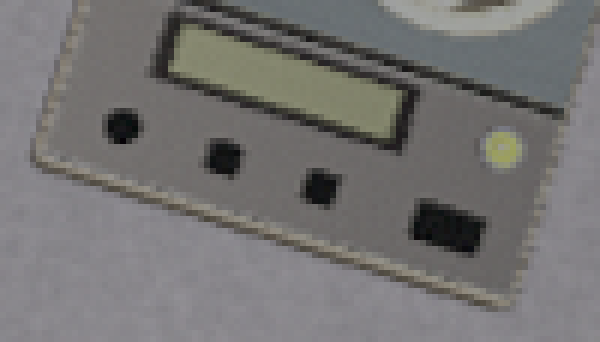

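Emit:
{"method": "servo_tool", "body": {
  "steps": [
    [[0,0,0],[-0.82,-0.73,-0.04],1],
    [[0,0,0],[-0.82,-0.73,-0.04],1],
    [[0,0,0],[-0.82,-0.73,-0.04],1],
    [[0,0,0],[-0.82,-0.73,-0.04],1],
    [[0,0,0],[-0.82,-0.73,-0.04],1],
    [[0,0,0],[-0.82,-0.73,-0.04],1],
    [[0,0,0],[-0.82,-0.73,-0.04],1],
    [[0,0,0],[-0.82,-0.73,-0.04],1],
    [[0,0,0],[-0.82,-0.73,-0.04],1],
    [[0,0,0],[-0.82,-0.73,-0.04],1]
  ],
  "force": 30
}}

```text
time_s: 1.35
tool_pos: [0.4511, 0.0957, 0.2511]
eef_rot: [-179.9, 0.0, 165.0]
ft_force: [0.0, 1.4, 0.1]
gripper_width: -0.002
gripper_force: 0.0
```

```bash
cat >> h.py <<'E'
def shift(s,goal): return (rot(s['eef_rot']).T@(np.array(goal)-s['tool_pos'])/.5).round(4)
E
python3 - <<'E'
from station import env
import cv2,numpy as np
from h import *
s=env.read_state()
for k in('time_s','tool_pos','eef_rot','q','ft_force','gripper_width'):print(k,s[k])
print(shift(s,[.5225,-.28,.15]))
t=env.camera_info("top");sd=env.camera_info("side")
for uv in((395,188),(441,188),(418,165),(418,213),(405,210)):print(cast(t,*uv,.125).round(3))
for uv in((366,278),(418,278),(391,261)):print(cast(sd,*uv,.125).round(3))
E
```

```text
time_s 1.35
tool_pos [0.45112099 0.09574546 0.2510661 ]
eef_rot [-1.79939291e+02  1.81815152e-02  1.64974621e+02]
q [-12.09709742  29.49206778  -6.42400551 105.75829913   4.55299305
  45.01211838  54.05709296]
ft_force [0.00757891 1.38803968 0.13496464]
gripper_width -0.0015908061337660926
[-0.3326 -0.6886  0.203 ]
[ 0.656 -0.21   0.125]
[ 0.659 -0.328  0.125]
[ 0.718 -0.269  0.125]
[ 0.594 -0.27   0.125]
[ 0.6   -0.236  0.125]
[ 0.6   -0.259  0.125]
[ 0.717 -0.285  0.125]
[ 0.676 -0.216  0.125]
```

Emit:
{"method": "servo_tool", "body": {
  "steps": [
    [[0,0,0],[-0.333,-0.689,0.1],1],
    [[0,0,0],[-0.333,-0.689,0.1],1],
    [[0,0,0],[-0.333,-0.689,0.1],1],
    [[0,0,0],[-0.333,-0.689,0.1],1],
    [[0,0,0],[-0.333,-0.689,0.1],1],
    [[0,0,0],[-0.333,-0.689,0.1],1],
    [[0,0,0],[-0.333,-0.689,0.1],1],
    [[0,0,0],[-0.333,-0.689,0.2],1],
    [[0,0,0],[-0.333,-0.689,0.3],1],
    [[0,0,0],[-0.333,-0.689,0.34],1]
  ]
}}

```text
time_s: 2.6
tool_pos: [0.5228, -0.2746, 0.0788]
eef_rot: [179.9, -0.2, 165.4]
ft_force: [0.5, -0.4, 0.3]
gripper_width: 0.001
gripper_force: 0.0
```

Run:
```python
from station import env
import cv2,numpy as np
from h import *
s=env.read_state()
for k in('time_s','tool_pos','eef_rot','q','ft_force','gripper_width'):print(k,s[k])
print(shift(s,[.5225,-.28,.0465]))
p,d=env.read_camera("side")
cv2.imwrite("pics/s1.png",cv2.resize(p[200:350,260:460,::-1],None,fx=4,fy=4,interpolation=cv2.INTER_CUBIC))
```

```text
time_s 2.6
tool_pos [ 0.52276475 -0.27464807  0.07883731]
eef_rot [179.93116682  -0.18438634 165.37100364]
q [28.34587276 53.64146868 -7.55335547 90.03622082 10.02467685 37.17864635
 91.18450715]
ft_force [ 0.50316799 -0.42272118  0.33304395]
gripper_width 0.0014876665766348227
[-0.0024 -0.0106  0.0647]
```

View pics/s1.png

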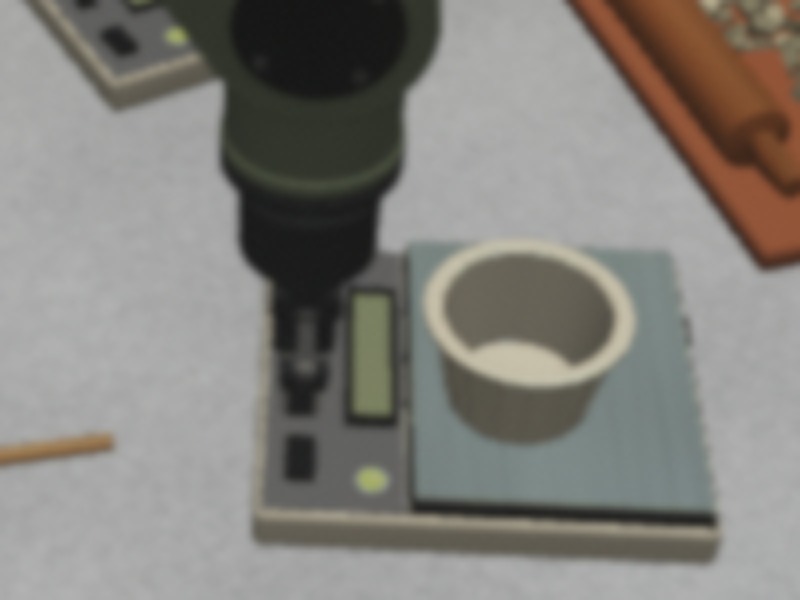

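The tare key is at crop (300,457), clear of the hand. The shut fingertips at (300,412) are in line above it, and the tub is well clear. I'll descend to just above the key.

Emit:
{"method": "servo_tool", "body": {
  "steps": [
    [[0,0,0],[0,0,0],1],
    [[0,0,0],[0,0,0],1],
    [[0,0,0],[0,0,0.01],1],
    [[0,0,0],[0,0,0.02],1],
    [[0,0,0],[0,0,0.03],1],
    [[0,0,0],[0,0,0.04],1],
    [[0,0,0],[0,0,0.045],1],
    [[0,0,0],[0,0,0.05],1],
    [[0,0,0],[0,0,0.05],1],
    [[0,0,0],[0,0,0.05],1]
  ]
}}

```text
time_s: 3.9
tool_pos: [0.5235, -0.2766, 0.0565]
eef_rot: [-180.0, 0.0, 165.3]
ft_force: [0.0, -0.1, 0.4]
gripper_width: 0.0
gripper_force: 0.0
```

Run:
```python
from station import env
import cv2,numpy as np
from h import *
s=env.read_state()
for k in('time_s','tool_pos','eef_rot','ft_force'):print(k,s[k])
print(shift(s,[.5225,-.28,.0465]))
p,d=env.read_camera("side")
cv2.imwrite("pics/s2.png",cv2.resize(p[260:340,290:390,::-1],None,fx=7,fy=7,interpolation=cv2.INTER_CUBIC))
```

```text
time_s 3.9
tool_pos [ 0.52349665 -0.2766011   0.05647262]
eef_rot [-1.79990869e+02  1.42756761e-02  1.65284179e+02]
ft_force [ 0.03607519 -0.05473532  0.43385632]
[ 0.0002 -0.0071  0.0199]
```

View pics/s2.png

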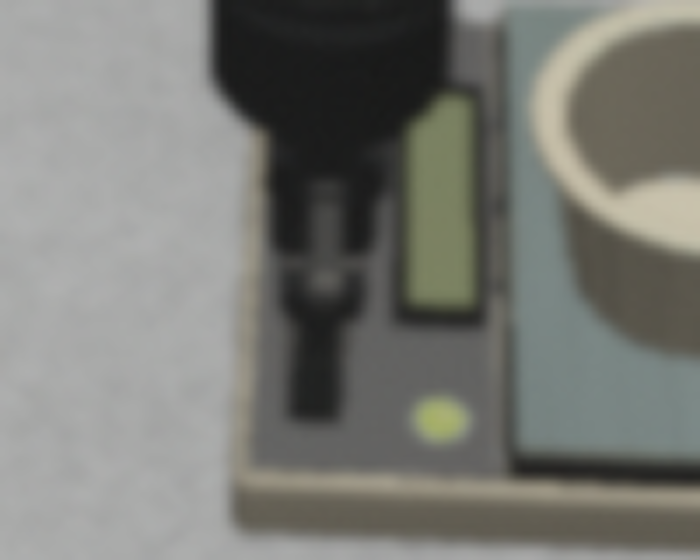

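The fingertips meet the key from above, at crop (315,330–420). They need to go about 3.5 mm toward -y, then down.

Emit:
{"method": "servo_tool", "body": {
  "steps": [
    [[0,0,0],[0,-0.007,0],1],
    [[0,0,0],[0,-0.007,0.004],1],
    [[0,0,0],[0,-0.007,0.008],1],
    [[0,0,0],[0,-0.007,0.012],1],
    [[0,0,0],[0,-0.007,0.015],1],
    [[0,0,0],[0,-0.007,0.017],1],
    [[0,0,0],[0,-0.007,0.019],1],
    [[0,0,0],[0,-0.007,0.02],1],
    [[0,0,0],[0,-0.007,0.021],1],
    [[0,0,0],[0,-0.007,0.022],1]
  ]
}}

```text
time_s: 5.2
tool_pos: [0.5225, -0.2799, 0.0454]
eef_rot: [-180.0, 0.0, 165.3]
ft_force: [-0.8, -0.1, 3.3]
gripper_width: 0.004
gripper_force: 1.2
```

Emit:
{"method": "servo_tool", "body": {
  "steps": [
    [[0,0,0],[0,0,0.0006],1],
    [[0,0,0],[0,0,0.0012],1],
    [[0,0,0],[0,0,0.0018],1],
    [[0,0,0],[0,0,0.0024],1],
    [[0,0,0],[0,0,0.003],1],
    [[0,0,0],[0,0,0.0034],1],
    [[0,0,0],[0,0,0.0038],1],
    [[0,0,0],[0,0,0.0041],1],
    [[0,0,0],[0,0,0.0043],1],
    [[0,0,0],[0,0,0.0043],1]
  ]
}}

```text
time_s: 6.45
tool_pos: [0.5225, -0.2799, 0.0432]
eef_rot: [-180.0, -0.0, 165.3]
ft_force: [-1.3, -0.1, 4.6]
gripper_width: -0.001
gripper_force: 2.2
```

Emit:
{"method": "servo_tool", "body": {
  "steps": [
    [[0,0,0],[0,0,0.0005],1],
    [[0,0,0],[0,0,0.001],1],
    [[0,0,0],[0,0,0.0014],1],
    [[0,0,0],[0,0,0.0017],1],
    [[0,0,0],[0,0,0.002],1],
    [[0,0,0],[0,0,0.002],1],
    [[0,0,0],[0,0,0.002],1],
    [[0,0,0],[0,0,0.002],1],
    [[0,0,0],[0,0,0.002],1],
    [[0,0,0],[0,0,-0.001],1]
  ]
}}

```text
time_s: 7.7
tool_pos: [0.5225, -0.2799, 0.0437]
eef_rot: [-180.0, 0.0, 165.3]
ft_force: [-1.3, 0.8, 3.6]
gripper_width: -0.001
gripper_force: 1.9
```

Emit:
{"method": "servo_tool", "body": {
  "steps": [
    [[0,0,0],[0,0,-0.004],1],
    [[0,0,0],[0,0,-0.008],1],
    [[0,0,0],[0,0,-0.014],1],
    [[0,0,0],[0,0,-0.03],1],
    [[0,0,0],[0,0,-0.07],1],
    [[0,0,0],[0,0,-0.12],1],
    [[0,0,0],[0,0,-0.2],1],
    [[0,0,0],[0.05,0,-0.3],1],
    [[0,0,0],[0.1,0,-0.36],1],
    [[0,0,0],[0.1,0,-0.36],1]
  ]
}}

```text
time_s: 8.95
tool_pos: [0.4737, -0.2676, 0.2264]
eef_rot: [-179.9, 0.2, 165.3]
ft_force: [0.2, -0.1, -0.3]
gripper_width: 0.002
gripper_force: 0.0
```

Run:
```python
from station import env
import cv2
s=env.read_state()
for k in('time_s','tool_pos','qvel','ft_force'):print(k,s[k])
p,d=env.read_camera("side"); cv2.imwrite("pics/s3.png",p[:,:,::-1])
```

```text
time_s 8.95
tool_pos [ 0.47372589 -0.26755367  0.22637562]
qvel [-0.65480249  4.187347    0.00946926 -1.33006395  0.27318723 -1.35096728
 -0.37394019]
ft_force [ 0.19366691 -0.07880383 -0.27449536]
```

View pics/s3.png

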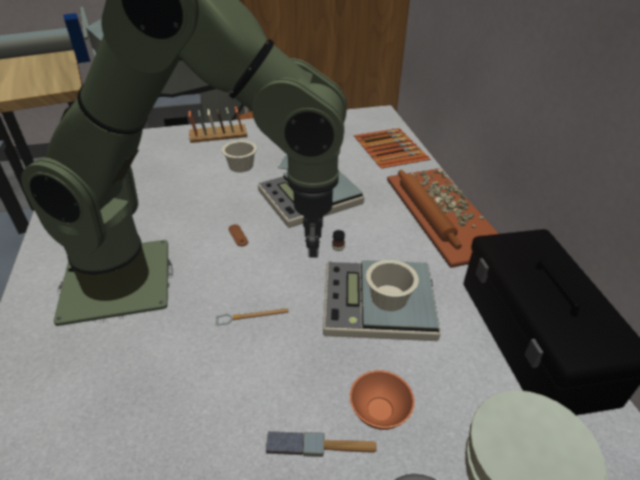

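The hand is clear at (313,250). The tub on its pan at (391,285) and everything else look unmoved, and the tare key at (335,314) is up.

```bash
python3 -c "
from station import env
print(env.job_done())"
```

```text
the job is handed in; nothing more can be done
None
```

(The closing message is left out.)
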